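# Close the bench calliper on the brass bushing

### The arm

A 6-joint arm with a two-finger parallel gripper is mounted at the origin on a cart in front of the work surface, level with it; the furniture and walls round the work are solid. World frame = base frame: x ahead of the robot, y to its left, z up, the work surface at z = 0. Lengths are in m, angles in rad, forces in N, time in s.
With the tool pointing down it reaches from about 0.25 to 0.8 m from the base axis. Payload 3.9 kg.
Tool frame: the origin (TCP) lies at the very end of the fingers, on their centre line; the grasp point (between the pads) lies 19 mm behind it; z points along the fingers, y is the line along which they close (so a half turn about z gives the same grasp; the last joint's range is limited). The gripper opens to 85 mm and grips with 20 to 120 N. Pads are 22 mm wide; open, the fingers measure 114 mm over their backs; the gripper's body (76 mm by 85 mm) begins 54 mm behind the grasp point. The pads swing forward as they close: fully open they stand 13 mm farther back than shut.
Start: joints at [-1.265, 0.26, -0.138, 1.173, 0, 1.571], TCP at [0.158, -0.501, 0.231] pointing down, gripper open.
Joint ranges: [-2.78, 2.78], [-0.83, 1.72], [-1.28, 1.37], [-1.9, 2.12], [-1.57, 1.48], [-3.14, 3.14]. Speed limits (rad/s): [2.57, 2.57, 3.14, 3.14, 3.14, 3.14].

### API

Orientations are given as a rotation vector (axis times angle).
In Python, from rig import telemetry, cams, ticket, trace, landmark_of gives the robot as it stands.
- The arm moves only by the tool arm_command, never from a script. Its argument "series" is a list of rows, each a list of 5 numbers: the shift along the tool's x, y, z in units of 0.03 m (1.0 is 0.03 m), then the turn about the tool's z in units of 45 degrees (1.0 is 45 degrees), then the closure, from -1 (fully open) to 1 (shut). A call has 1 to 12 rows; each row shifts and turns the commanded pose from where the row before left it, along the tool's axes as they then stand; what a row does not reach is not made up. A row lasts 1/12 s, in which the tool goes at most 41.7 mm and 7.16 degrees, less where a joint would pass 70% of its speed; a pose out of reach is approached as far as the arm can. A call with a number of a shift or a turn outside -1 to 1 is refused whole. A call with a gripper value outside its range is refused whole. The fingers move at their own pace and stop on an object; the grip force is fixed at half the most. Time passes only in rows, so rows that do not move let the fingers close. It gives the time, the measured TCP pose, the force, the opening and the grip force at its end, in the units of the state.
- telemetry.get_obs(): the state, without advancing time (a new reading comes with each control period).
- cams.camera(name): name is "side" or "top" or "wrist"; returns a dict with "frame" (420x560x3 uint8, red, green, blue), "fov_y" (degrees; the focal length in pixels is half the picture's height over the tangent of half this angle, whatever the lens; pixels are square), "cx", "cy" (the principal point, pixels), "rvec" (rotation vector, rad) and "tvec" (3), from world to camera coordinates, as OpenCV has them. Camera axes: x right, y down, z forward; pixel columns grow to the right and rows downward; lengths in m; the calibration is good to about 2 mm. A picture is of the moment at which its call begins. There is no depth.
- ticket.hand_in(): hands the job in; it is judged then, once.
Trained networks look in the newest picture that a camera, given by its name, has taken for a name from the list of things; names that differ only in an ending like _2 or _b are one class to them, and where a whole thing is asked for, a point or a joint stands for the part that bears it (a point fixed in the world has none). Each returns a list of dicts, best first, with "p" (0 to 1); they miss things now and then, are a little off and sometimes report something else, mostly with a low value. They report only what shows in the picture. A call takes as long as a camera call. They do not tell look-alikes from the thing itself.
- trace(camera, name): "region" (420x560 bool, what is visible of it) and "extent" ([centre column, centre row, width, height] in pixels, round what is visible of it).
- landmark_of(camera, name): "point" ([column, row] in pixels: a listed point, or the origin of a listed thing).
The state is a dict: "time": time; "joint_pos": joint angles; "qd": joint speeds; "joint_torque": joint torques, N m; "position": TCP position; "eef_rot": TCP orientation; "ft_force": force on the tool from outside, world axes, zero at the start; "ft_torque": the same for the moment, N m; "finger_gap": opening from 0.0 (shut) to 1.0 (fully open); "finger_force": force on a finger pad.
Only numpy, scipy, OpenCV 4.12 (cv2) and the standard library are available. Lean on these libraries where they do the work, as an engineer would, in place of code of your own. Each camera call takes 0.05 s, during which the arm holds its last target. There are 200 camera calls.

### The job

Stand the brass bushing upright on the base plate of the bench calliper, between its open jaws and well in towards the beam. Then slide the moving jaw up to it by the thumb block until the bushing is nipped lightly between the moving jaw and the dark anvil of the fixed jaw, keep up that light pressure of about 5 newtons for a second, and let go, leaving the jaws closed on it for reading. Do not squeeze hard (12 N is too much) or cant the moving jaw, and leave the steel bushing and the other things alone.

Things in the scene. Friction and masses are not known exactly. Their poses are not given: they have to be found in the camera images.
- calliper_stand: bench calliper on a fixed blue plate 110 mm (x) by 250 mm (y), its top (deck) 10 mm above the bench; origin: centre of the underside, z up. Steel beam along y at x = +38 mm, 10 mm thick, top 24 mm above the deck. Jaws reach from it to x = -30 mm, 24 mm high above the deck. The bushing stands between them on the deck, best with its centre at x = +4 to +11 mm
- fixed_jaw: the fixed steel jaw, rigid on the stand; origin and axes as calliper_stand's. Its face, at y = +70 mm, looks to -y. Out of it stands a clamped flat dark anvil (x = -9 to +23 mm, top 23 mm above the deck), part of this jaw: it stands out 1 to 17 mm, set anew each time and not measured: see or feel it. Carrying block: y = +70 to +120, x = +26 to +50 mm, 29 mm high above the deck
- sliding_jaw: the moving steel jaw with sleeve, display and black thumb block, one rigid piece; origin: on the beam's centre line, 35 mm behind (-y of) its face, 16 mm above the deck; axes as the stand's. Sleeve 66 mm long, 24 mm wide, top 30 mm above the deck. It cants a little about the vertical through its origin (sprung, 10 N m/rad) when pressed far out from the beam, pushed hard or twisted
- jaw_gap (a joint): distance from the moving jaw's face to the fixed jaw's face (not to the anvil) in m, 0 to 0.095; the jaw closes towards the stand's +y. It slides with 2 to 3 N of friction (plus 8 N s/m) and stays where it is left. It starts 0.080 to 0.092 open
- thumb_top (a point): centre of the top of the black thumb block on the moving jaw's sleeve, 59 mm above the deck; the block is 20 mm along the stand's x, 16 mm along y, and stands 29 mm high above the sleeve, directly over the beam, 50 mm behind the jaw's face. It may be pinched or pushed
- brass_bush: yellow brass bushing, a smooth upright cylinder 66 mm high and 32 mm in diameter with a dark disc on its end, 0.14 to 0.28 kg; origin: centre of its lower end, z along its axis. Stands on the bench at first
- steel_bush: grey steel bushing, upright, 66 mm high, 27 mm in diameter; origin: centre of its lower end. Must stay where it stands
- flux_tin: round flat tin, 57 mm across, 21 mm high, loose bystander; origin: centre of its underside
- marker_2: red marker pen lying on the bench, 136 mm long, loose bystander; origin: centre of its underside
- pliers: small black-handled pliers lying flat, 119 mm long, loose bystander; origin: centre of the underside
- battery: AA cell standing on end, 51 mm high, loose bystander; origin: centre of its lower end
Things that resemble listed ones, but are neither listed nor needed, are in the scene too. Of the things that look like the brass_bush, take the one that is nearest to the robot's base at the start.

How it is judged:
On the way, in this order (a step that is already met when the one before it is completed fails the run):
1. the brass bushing stands on the plate between the open jaws, let go (x of brass_bush in the frame of calliper_stand between -0.015 and 0.02 m and y of brass_bush in the frame of calliper_stand below 0.056 m and y of brass_bush in the frame of sliding_jaw above 0.049 m and z of brass_bush in the frame of calliper_stand below 0.013 m and angle between brass_bush's own z axis and vertical below 0.05 rad and contact force between brass_bush and the fingers below 0.1 N), for 0.2 s.
2. the moving jaw and the fixed jaw (its anvil) bear on the bushing with 2.5 N or more, for half a second, the moving jaw not canted (contact force between each of sliding_jaw, fixed_jaw and brass_bush above 2.5 N and angle between the y axis of sliding_jaw and the y axis of calliper_stand, either way round below 0.05 rad), for 0.5 s.
At the end, for the whole second after the job is handed in: The brass bushing stands upright (3 degrees) and at rest on the base plate between the jaws, centre 15 mm or less before and 20 mm or less behind the stand origin along x; the moving jaw and the anvil still touch it (0.2 N each), and the moving jaw is square within 0.03 rad (contact force between each of sliding_jaw, fixed_jaw and brass_bush above 0.2 N and angle between the y axis of sliding_jaw and the y axis of calliper_stand, either way round below 0.03 rad and x of brass_bush in the frame of calliper_stand between -0.015 and 0.02 m and z of brass_bush in the frame of calliper_stand below 0.013 m and angle between brass_bush's own z axis and vertical below 0.05 rad and linear speed of brass_bush below 0.01 m/s and y of brass_bush in the frame of calliper_stand below 0.056 m).
It fails at once if the moving jaw presses on the bushing with more than 12 N (contact force between sliding_jaw and brass_bush above 12 N).
It fails at once if the moving jaw is canted by more than 0.06 rad (angle between the y axis of sliding_jaw and the y axis of calliper_stand, either way round above 0.06 rad).
It fails at once if the steel bushing is moved by 15 mm or more (distance of steel_bush from where it was at the start of the episode above 0.015 m).
It fails at once if another thing on the bench is moved by 25 mm or more (distance of any of flux_tin, marker_2, pliers, battery from where it was at the start of the episode above 0.025 m).
It also fails if it takes over 72 s, if anything falls off the work surface, if the arm or the gripper's body presses on something with over 40 N, if the wrist force passes 120 N, or if a joint passes its speed limit or range.

## Working session

There is one attempt and no reset: what is moved stays moved. The work goes in short steps, Python scripts to look and compute and a tool call to move; the robot and the scene stay as the last step left them, time stands still between calls to the robot, and variables do not carry over. Pictures are saved under pics/ and viewed, at most 13 in all, crops included, and the job is handed in when it is done.

Besides the shell and the picture viewer there is one more tool, called after "Call:" as name([rows], argument=value, ...), one row to a line, values as JSON. arm_command: Moves the arm, as the interface text tells. Its arguments: {"type":"object","properties":{"series":{"type":"array"}},"required":["series"]}

```bash
ls; mkdir -p pics
cat > h.py <<'E'
import numpy as np, cv2
from rig import telemetry, cams, ticket, trace, landmark_of
def cal(c):
    f=210/np.tan(np.radians(c["fov_y"])/2); R=cv2.Rodrigues(np.array(c["rvec"],float))[0]
    return f,R,np.array(c["tvec"],float)
def ray(c,p,z):
    f,R,t=cal(c); d=R.T@np.array([(p[0]-c["cx"])/f,(p[1]-c["cy"])/f,1]); o=-R.T@t
    return o+d*(z-o[2])/d[2]
def proj(c,P):
    f,R,t=cal(c); q=R@np.array(P,float)+t
    return np.array([c["cx"]+f*q[0]/q[2],c["cy"]+f*q[1]/q[2]])
def save(c,n): cv2.imwrite("pics/"+n,c["frame"][:,:,::-1])
E
cat > a.py <<'E'
from h import *
np.set_printoptions(precision=3,suppress=True)
o=telemetry.get_obs(); print(o)
ims=[]
for n in ["top","side"]:
    c=cams.camera(n); save(c,n+"0.png"); f,R,t=cal(c); print(n,f,c["cx"],c["cy"],-R.T@t)
    for k,z in [("calliper_stand",0),("fixed_jaw",0),("sliding_jaw",.026),("thumb_top",.069),("brass_bush",0),("steel_bush",0),("flux_tin",0),("battery",0),("pliers",0),("marker_2",0)]:
        for d in landmark_of(n,k)[:4]: print(n,k,round(d["p"],2),np.array(d["point"]),ray(c,d["point"],z)[:2])
E
python3 a.py
```

```text
pics
{'time': 0.0, 'joint_pos': array([-1.265,  0.261, -0.139,  1.173,  0.   ,  1.571]), 'qd': array([ 0.001,  0.002,  0.   ,  0.001, -0.   ,  0.001]), 'joint_torque': array([ -0.002, -40.568,  25.392,   0.019,  -0.   ,   0.   ]), 'position': array([ 0.158, -0.5  ,  0.23 ]), 'eef_rot': array([-3.103, -0.478,  0.   ]), 'ft_force': array([ 0.113, -0.189,  0.21 ]), 'ft_torque': array([ 0.057, -0.019,  0.041]), 'finger_force': 0.0, 'finger_gap': 0.9966728825228762}
top 470.28542951575565 276.1471082435618 201.67650201072274 [0.401 0.226 1.132]
top calliper_stand 0.95 [363.4 261.7] [ 0.459 -0.012]
top calliper_stand 0.27 [251.6 216.5] [0.57  0.257]
top sliding_jaw 0.75 [386.6 252.6] [ 0.478 -0.062]
top thumb_top 0.76 [398.3 250.2] [ 0.481 -0.078]
top thumb_top 0.15 [248.9 215.8] [0.561 0.261]
top brass_bush 0.82 [275.3 145.8] [0.748 0.198]
top brass_bush 0.73 [249.3 215.2] [0.573 0.262]
top brass_bush 0.6 [248.  140.1] [0.763 0.266]
top brass_bush 0.52 [268.8 170.5] [0.684 0.214]
top steel_bush 0.52 [243.5 268.1] [0.445 0.276]
top flux_tin 0.95 [298.2 174.7] [0.674 0.142]
top battery 0.45
[... 181 characters left out ...]
74472 286.97607445689283 222.6053869333693 [ 0.579 -0.512  0.726]
side calliper_stand 0.83 [209.1 337.6] [ 0.459 -0.008]
side sliding_jaw 0.71 [216.1 354.7] [ 0.478 -0.059]
side thumb_top 0.81 [213.1 348.5] [ 0.478 -0.076]
side brass_bush 0.87 [274.1 231. ] [0.569 0.263]
side brass_bush 0.78 [333.3 244.7] [0.693 0.221]
side brass_bush 0.63 [365.1 255. ] [0.756 0.191]
side brass_bush 0.6 [366.1 232.2] [0.767 0.26 ]
side steel_bush 0.72 [222.  223.8] [0.456 0.286]
side steel_bush 0.67 [319.5 299.1] [0.656 0.077]
side flux_tin 0.78 [326.5 271.5] [0.674 0.146]
side battery 0.57 [373.4 316.8] [0.751 0.036]
side pliers 0.67 [294.5 180.2] [0.617 0.443]
side marker_2 0.85 [317.6 302.1] [0.652 0.07 ]
```

View pics/top0.png

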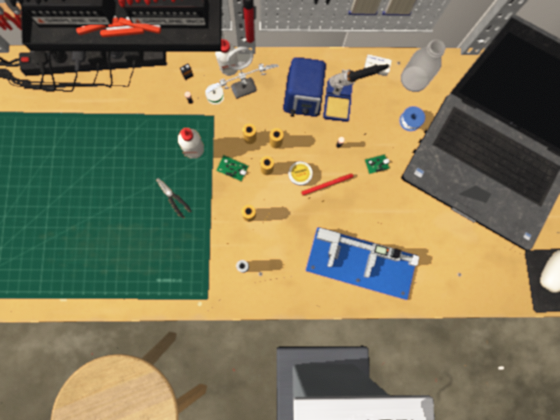

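View pics/side0.png

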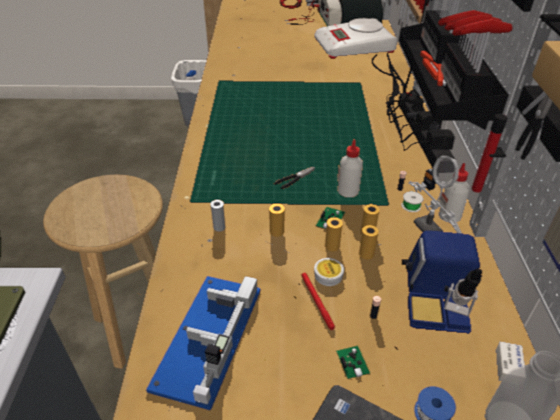

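The top view shows four brass-coloured bushings. The nearest to the base is at pixel (249,215), world (0.57, 0.26). The steel one is at (243,267). The stand is at (318..418, 228..298), with the beam on its far side and the fixed jaw on the left (+y). Next I'll fit the stand's pose.

```bash
cat > b.py <<'E'
from h import *
np.set_printoptions(precision=4,suppress=True)
for n in ["top","side"]:
    c=cams.camera(n)
    ds=trace(n,"calliper_stand"); reg=ds[0]["region"].astype(np.uint8)
    hsv=cv2.cvtColor(c["frame"],cv2.COLOR_RGB2HSV)
    m=((cv2.inRange(hsv,(100,120,40),(125,255,255))>0)&(cv2.dilate(reg,np.ones((15,15)))>0)).astype(np.uint8)
    nn,l,st,_=cv2.connectedComponentsWithStats(m)
    m=np.isin(l,[i for i in range(1,nn) if st[i,4]>60])
    v,u=np.nonzero(m); w=np.array([ray(c,(a,b),.01)[:2] for a,b in zip(u,v)])
    r=cv2.minAreaRect((w*1000).astype(np.float32)); print(n,m.sum(),ds[0]["extent"],r); print(cv2.boxPoints(r))
    for d in trace(n,"brass_bush")[:4]:
        print(d["p"],d["extent"])
T=cv2.Rodrigues(telemetry.get_obs()["eef_rot"])[0]; print(T)
c=cams.camera("top"); im=cv2.resize(c["frame"][215:310,295:430],None,fx=5.5,fy=5.5,interpolation=2); cv2.imwrite("pics/crop1.png",im[:,:,::-1])
E
python3 b.py
```

```text
top 3158 [360.6, 263.3, 111.1, 72.2] ((446.51416015625, -2.1997528076171875), (245.5727081298828, 86.30941009521484), 73.7461166381836)
[[ 370.7172 -107.9997]
 [ 453.5768 -132.1572]
 [ 522.3112  103.6002]
 [ 439.4515  127.7577]]
0.72 [277.9, 138.0, 20.1, 17.4]
0.58 [249.8, 213.6, 12.4, 13.3]
0.54 [247.5, 136.3, 13.4, 18.4]
side 5012 [202.9, 341.2, 110.5, 130.4] ((458.1764221191406, -9.551742553710938), (249.0389404296875, 107.79763793945312), 73.60218048095703)
[[ 371.3175 -113.7904]
 [ 474.7304 -144.2223]
 [ 545.0354   94.687 ]
 [ 441.6224  125.1188]]
0.94 [277.9, 223.2, 16.9, 35.2]
0.76 [367.8, 217.3, 20.4, 26.8]
0.63 [368.2, 243.2, 23.3, 35.7]
0.55 [331.1, 234.5, 17.1, 31.8]
[[ 0.9536  0.3011 -0.    ]
 [ 0.3011 -0.9536  0.    ]
 [-0.     -0.     -1.    ]]
```

View pics/crop1.png

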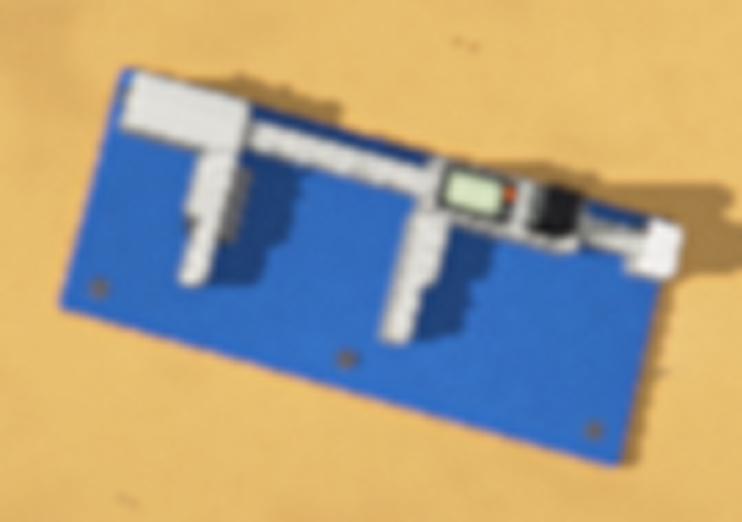

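The crop shows the moving jaw at about (405,270), the thumb block at (553,208) and the fixed jaw at (215,220). The dark anvil stands out only a little, at about (235,205). The stand is at about (0.458, -0.009) with yaw -0.285. I'll turn the tool square to it and move over the bushing.

Call:
arm_command([
  [0, 0, 0, 0.151, -1],
  [0, 0, 0, 0.151, -1],
  [0, 0, 0, 0.151, -1],
  [0, 0, 0, 0.151, -1],
  [0, 0, 0, 0.151, -1],
  [0.2, -0.95, 0, 0, -1],
  [0.2, -0.95, 0, 0, -1],
  [0.2, -0.95, 0, 0, -1],
  [0.2, -0.95, 0, 0, -1],
  [0.2, -0.95, 0, 0, -1],
  [0.2, -0.95, 0, 0, -1],
  [0.2, -0.95, 0, 0, -1],
])

```text
time: 2.45
position: [0.2552, -0.32, 0.2314]
eef_rot: [3.109, -0.45, 0.001]
ft_force: [1.1, -0.1, -0.1]
finger_gap: 1.0
finger_force: 0.0
```

Call:
arm_command([
  [0.2, -0.95, 0, 0, -1],
  [0.2, -0.95, 0, 0, -1],
  [0.2, -0.95, 0, 0, -1],
  [0.2, -0.95, 0, 0, -1],
  [0.2, -0.95, 0, 0, -1],
  [0.2, -0.95, 0, 0, -1],
  [0.2, -0.95, 0, 0, -1],
  [0.2, -0.95, 0, 0, -1],
  [0.2, -0.95, 0, 0, -1],
  [0.2, -0.95, 0, 0, -1],
  [0.2, -0.95, 0, 0, -1],
  [0.2, -0.95, 0, 0, -1],
])

```text
time: 3.45
position: [0.4039, -0.0718, 0.2335]
eef_rot: [-3.07, 0.334, -0.008]
ft_force: [-0.4, -0.8, 0.2]
finger_gap: 1.004
finger_force: 0.0
```

Call:
arm_command([
  [0.2, -0.95, 0, 0, -1],
  [0.2, -0.95, 0, 0, -1],
  [0.2, -0.95, 0, 0, -1],
  [0.2, -0.95, 0, 0, -1],
  [0.2, -0.95, 0, 0, -1],
  [0.2, -0.95, 0, 0, -1],
  [0.2, -0.95, 0, 0, -1],
  [0.2, -0.95, 0, 0, -1],
  [0.2, -0.95, 0, 0, -1],
  [0, 0, 0, 0, -1],
  [0, 0, 0, 0, -1],
])

```text
time: 4.37
position: [0.4753, 0.0345, 0.261]
eef_rot: [-2.97, 0.061, -0.003]
ft_force: [-0.7, -0.0, -0.3]
finger_gap: 0.999
finger_force: 0.0
```

```bash
python3 -c "
from h import *
o=telemetry.get_obs();print(o['joint_pos'],o['qd'],o['joint_torque'],o['ft_force'],o['position'],o['eef_rot']);print(cv2.Rodrigues(o['eef_rot'])[0])
c=cams.camera('top');save(c,'t1.png')"
```

```text
[-0.04199682  0.16254401 -0.20022977  1.209346    0.17056025  3.14061683] [-0.01736959 -0.00874127 -0.0287895   0.00169558 -0.00757341  0.00038452] [ 4.14150059e-01 -3.50103593e+01  2.60970587e+01 -9.76991141e-02
  7.23165348e-01 -2.47508788e-04] [-0.71965995 -0.02143516 -0.26288903] [0.47533109 0.03445679 0.26099159] [-2.97041306  0.0611013  -0.00349126]
[[ 0.99915751 -0.04062473  0.00582312]
 [-0.04102361 -0.98465195  0.1696396 ]
 [-0.00115782 -0.16973556 -0.98548896]]
```

View pics/t1.png

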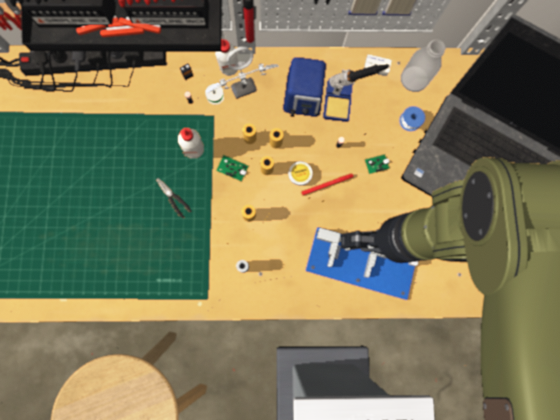

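The picture shows the arm over the stand, held up by the joint 6 limit (3.14), which has tilted the tool. I'll turn back about 76° so the fingers close along the stand's x.

Call:
arm_command([
  [0, 0, 0, -0.155, -1],
  [0, 0, 0, -0.155, -1],
  [0, 0, 0, -0.155, -1],
  [0, 0, 0, -0.155, -1],
  [0, 0, 0, -0.155, -1],
  [0, 0, 0, -0.155, -1],
  [0, 0, 0, -0.155, -1],
  [0, 0, 0, -0.155, -1],
  [0, 0, 0, -0.155, -1],
  [0, 0, 0, -0.155, -1],
  [0, 0, 0, -0.155, -1],
  [0, 0, 0, 0, -1],
])

```text
time: 5.42
position: [0.4741, 0.0334, 0.2606]
eef_rot: [-2.394, -1.815, -0.161]
ft_force: [-0.6, 0.1, -0.0]
finger_gap: 0.994
finger_force: 0.0
```

```bash
cat > st.py <<'E'
from h import *
import sys
np.set_printoptions(precision=4,suppress=True)
def state(tgt=None,yaw=None):
    o=telemetry.get_obs(); T=cv2.Rodrigues(o["eef_rot"])[0]
    print("t",o["time"],"pos",o["position"],"q",o["joint_pos"],"F",o["ft_force"]); print(T)
    y=np.arctan2(T[1,0],T[0,0]); print("yaw",y,"tilt",np.arccos(-T[2,2]))
    if tgt is not None: print("tool shift units",T.T@(np.array(tgt)-o["position"])/.03)
    if yaw is not None: print("turn units",-(yaw-y)/np.radians(45))
if __name__=="__main__": a=[float(x) for x in sys.argv[1:]]; state(a[:3],a[3])
E
python3 st.py .571 .262 .2 1.286
```

```text
t 5.4167 pos [0.4741 0.0334 0.2606] q [-0.0443  0.1613 -0.2027  1.2092  0.1704  1.7996] F [-0.6091  0.1253 -0.0234]
[[ 0.2695  0.963   0.0052]
 [ 0.9488 -0.2664  0.1696]
 [ 0.1647 -0.0408 -0.9855]]
yaw 1.2940973077498141 tilt 0.17046212179372372
tool shift units [7.7675 1.1614 3.3008]
turn units 0.010309812432953806
```

The tilt persists (q5 = 0.17) and no row can command it directly. It should come out in mirror fashion at the other joint 6 limit, so I'll go there and move the opposite way.

Call:
arm_command([
  [0, 0, 0, -0.159, -1],
  [0, 0, 0, -0.159, -1],
  [0, 0, 0, -0.159, -1],
  [0, 0, 0, -0.159, -1],
  [0, 0, 0, -0.159, -1],
  [0, 0, 0, -0.159, -1],
  [0, 0, 0, -0.159, -1],
  [0, 0, 0, -0.159, -1],
  [0, 0, 0, -0.159, -1],
  [0, 0, 0, -0.159, -1],
  [0, 0, 0, -0.159, -1],
  [0, 0, 0, -0.159, -1],
])

```text
time: 6.42
position: [0.4743, 0.0335, 0.2607]
eef_rot: [-0.533, -3.061, -0.263]
ft_force: [-0.9, -0.2, -0.3]
finger_gap: 0.997
finger_force: 0.0
```

Call:
arm_command([
  [0, 0, 0, -0.159, -1],
  [0, 0, 0, -0.159, -1],
  [0, 0, 0, -0.159, -1],
  [0, 0, 0, -0.159, -1],
  [0, 0, 0, -0.159, -1],
  [0, 0, 0, -0.159, -1],
  [0, 0, 0, -0.159, -1],
  [0, 0, 0, -0.159, -1],
  [0, 0, 0, -0.159, -1],
  [0, 0, 0, -0.159, -1],
  [0, 0, 0, -0.159, -1],
  [0, 0, 0, -0.159, -1],
])

```text
time: 7.42
position: [0.4743, 0.0335, 0.2607]
eef_rot: [-1.657, 2.545, 0.213]
ft_force: [-0.6, -0.2, 0.2]
finger_gap: 1.004
finger_force: 0.0
```

Call:
arm_command([
  [0, 0, 0, -0.159, -1],
  [0, 0, 0, -0.159, -1],
  [0, 0, 0, -0.159, -1],
  [0, 0, 0, -0.159, -1],
  [0, 0, 0, -0.159, -1],
  [0, 0, 0, -0.159, -1],
  [0, 0, 0, -0.159, -1],
  [0, 0, 0, -0.159, -1],
  [0, 0, 0, -0.159, -1],
  [0, 0, 0, -0.159, -1],
  [0, 0, 0, -0.159, -1],
  [0, 0, 0, -0.159, -1],
])

```text
time: 8.42
position: [0.4743, 0.0335, 0.2607]
eef_rot: [-2.886, 0.72, 0.054]
ft_force: [-0.0, -0.4, 0.1]
finger_gap: 0.996
finger_force: 0.0
```

Call:
arm_command([
  [0, 0, 0, -0.141, -1],
  [0, 0, 0, -0.141, -1],
  [0, 0, 0, -0.141, -1],
  [0, 0, 0, -0.138, -1],
  [0, 0.5, 0, 0, -1],
  [0, 0.5, 0, 0, -1],
  [0, 0.5, 0, 0, -1],
  [0, 0.5, 0, 0, -1],
  [0, 0, 0, 0, -1],
])

```text
time: 9.17
position: [0.4727, 0.0032, 0.2504]
eef_rot: [-2.994, 0.14, -0.004]
ft_force: [-0.4, 0.3, -0.2]
finger_gap: 1.0
finger_force: 0.0
```

```bash
python3 st.py .571 .262 .2 -1.856
```

```text
t 9.1667 pos [0.4727 0.0032 0.2504] q [-0.091   0.163  -0.2241  1.1877  0.1446 -3.1396] F [-0.4478  0.2876 -0.22  ]
[[ 0.9957 -0.0925  0.0093]
 [-0.0928 -0.9852  0.1438]
 [-0.0042 -0.1441 -0.9896]]
yaw -0.09298206741574769 tilt 0.14464878416028976
tool shift units [ 2.467  -8.5602  2.9336]
turn units 2.2447441498435015
```

Call:
arm_command([
  [0, 0.8, 0, 0, -1],
  [0, 0.8, 0, 0, -1],
  [0, 0.8, 0, 0, -1],
  [0, 0.8, 0, 0, -1],
  [0, 0.8, 0, 0, -1],
  [0, 0.8, 0, 0, -1],
  [0, 0.8, 0, 0, -1],
  [0, 0.8, 0, 0, -1],
  [0, 0, 0, 0, -1],
])

```text
time: 9.92
position: [0.4612, -0.0865, 0.2298]
eef_rot: [-3.063, 0.348, -0.004]
ft_force: [-0.1, 0.8, -0.6]
finger_gap: 1.001
finger_force: 0.0
```

```bash
python3 st.py .571 .262 .2 -1.856
```

```text
t 9.9167 pos [ 0.4612 -0.0865  0.2298] q [-0.2253  0.1682 -0.2647  1.1419  0.0586 -3.1406] F [-0.0761  0.8444 -0.5965]
[[ 0.9745 -0.2243  0.0092]
 [-0.2244 -0.9728  0.0579]
 [-0.0041 -0.0585 -0.9983]]
yaw -0.22633748077088314 tilt 0.05869399658136411
tool shift units [  0.9634 -12.0619   1.698 ]
turn units 2.0749507640552394
```

Call:
arm_command([
  [0, 0.8, 0, 0, -1],
  [0, 0.8, 0, 0, -1],
  [0, 0.8, 0, 0, -1],
  [0, 0.8, 0, 0, -1],
  [0, 0.8, 0, 0, -1],
  [0, 0.4, 0, 0, -1],
  [0, 0, 0, 0, -1],
])

```text
time: 10.5
position: [0.4463, -0.1464, 0.2255]
eef_rot: [-3.102, 0.497, 0.006]
ft_force: [0.3, 0.8, 0.4]
finger_gap: 0.999
finger_force: 0.0
```

```bash
python3 st.py .571 .262 .22 -1.856
```

```text
t 10.5 pos [ 0.4463 -0.1464  0.2255] q [-0.3169  0.1715 -0.2706  1.1326 -0.0001 -3.1406] F [0.3026 0.8304 0.4166]
[[ 0.9499 -0.3126 -0.0038]
 [-0.3126 -0.9499  0.0011]
 [-0.0039  0.0001 -1.    ]]
yaw -0.31790032938629764 tilt 0.003935086118679301
tool shift units [ -0.3068 -14.231    0.1814]
turn units 1.9583693243694942
```

Call:
arm_command([
  [0, 0, 0, 0.156, -1],
  [0, 0, 0, 0.156, -1],
  [0, 0, 0, 0.156, -1],
  [0, 0, 0, 0.156, -1],
  [0, 0, 0, 0.156, -1],
  [0, 0, 0, 0.156, -1],
  [0, 0, 0, 0.156, -1],
  [0, 0, 0, 0.156, -1],
  [0, 0, 0, 0.156, -1],
  [0, 0, 0, 0.156, -1],
  [0, 0, 0, 0.156, -1],
  [0, 0, 0, 0.156, -1],
])

```text
time: 11.5
position: [0.4468, -0.1452, 0.2255]
eef_rot: [1.962, -2.452, -0.006]
ft_force: [0.2, -0.0, 0.1]
finger_gap: 1.006
finger_force: 0.0
```

Call:
arm_command([
  [0, 0, 0, 0.086, -1],
  [-0.9, 0, 0, 0, -1],
  [-0.9, 0, 0, 0, -1],
  [-0.9, 0, 0, 0, -1],
  [-0.9, 0, 0, 0, -1],
  [-0.9, 0, 0, 0, -1],
  [-0.9, 0, 0, 0, -1],
  [-0.9, 0, 0, 0, -1],
  [-0.9, 0, 0, 0, -1],
  [-0.5, 0, 0, 0, -1],
  [0, 0, 0, 0, -1],
])

```text
time: 12.42
position: [0.5121, 0.0795, 0.2255]
eef_rot: [1.891, -2.508, -0.006]
ft_force: [0.1, -0.1, 0.2]
finger_gap: 0.996
finger_force: 0.0
```

```bash
python3 st.py .571 .262 .2 -1.856; python3 -c "
from h import *
np.set_printoptions(precision=4,suppress=True)
c=cams.camera('wrist');save(c,'w1.png');f,R,t=cal(c);print(-R.T@t,R)
for k in ['brass_bush','fixed_jaw','calliper_stand','sliding_jaw','thumb_top']:
  for d in landmark_of('wrist',k)[:2]: print(k,d['p'],d['point'],ray(c,d['point'],{'thumb_top':.069,'sliding_jaw':.026}.get(k,0)))
"
```

```text
t 12.4167 pos [0.5121 0.0795 0.2255] q [ 0.1518  0.2527 -0.1634  1.1568  0.0035 -1.1401] F [ 0.1468 -0.0654  0.1998]
[[-0.2753 -0.9614 -0.0027]
 [-0.9614  0.2753  0.0031]
 [-0.0022  0.0035 -1.    ]]
yaw -1.849686813750352 tilt 0.004124612614548788
tool shift units [-6.3877 -0.214   0.8638]
turn units 0.008038198386330315
[0.4941 0.0145 0.3671] [[-0.9612  0.2759  0.0036]
 [ 0.2667  0.9256  0.2684]
 [ 0.0707  0.259  -0.9633]]
brass_bush 0.6 [273.3, 319.4] [0.5763 0.2607 0.    ]
brass_bush 0.56 [183.3, 316.6] [0.6895 0.2235 0.    ]
calliper_stand 0.95 [309.0, 90.4] [ 0.4576 -0.0038  0.    ]
sliding_jaw 0.8 [273.3, 31.6] [ 0.4797 -0.0638  0.026 ]
sliding_jaw 0.16 [368.9, 305.7] [0.453  0.2573 0.026 ]
thumb_top 0.8 [274.9, 2.8] [ 0.4742 -0.0741  0.069 ]
```

View pics/w1.png

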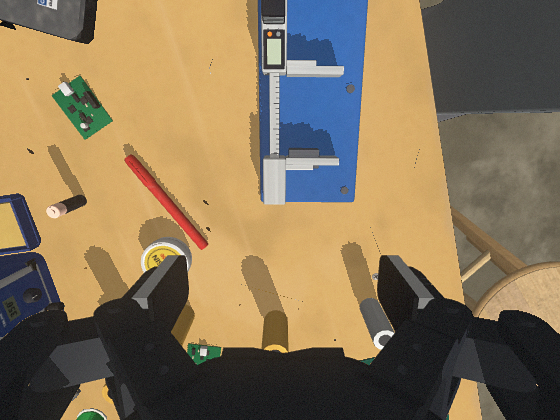

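The wrist view shows the stand at (260..365, 0..203), the moving jaw at row 70, the fixed jaw at row 160 with the dark anvil just above it (row 153), and the brass bushing at (275,330). I'll rectify this into stand coordinates.

```bash
cat > r.py <<'E'
from h import *
S0=(0.458,-0.009,-0.285)
def rect(c,z,S,ys,xs,s=4):
    # image: cols = stand y ascending, rows = stand x descending
    X=np.linspace(xs[1],xs[0],int((xs[1]-xs[0])*s)); Y=np.linspace(ys[0],ys[1],int((ys[1]-ys[0])*s))
    yy,xx=np.meshgrid(Y/1e3,X/1e3); C,Sn=np.cos(S[2]),np.sin(S[2])
    P=np.stack([S[0]+C*xx-Sn*yy,S[1]+Sn*xx+C*yy,np.full_like(xx,z)],-1).reshape(-1,3)
    f,R,t=cal(c); q=P@R.T+t
    return cv2.remap(c["frame"],(c["cx"]+f*q[:,0]/q[:,2]).reshape(xx.shape).astype(np.float32),(c["cy"]+f*q[:,1]/q[:,2]).reshape(xx.shape).astype(np.float32),1)
E
python3 - <<'E'
from r import *
np.set_printoptions(precision=4,suppress=True)
c=cams.camera('wrist')
def prof(z,a,b,fixed,along):
    im=rect(c,z,S0,a,b,2); m=im.mean(0 if along=='y' else 1); return m
# plate edge y=125 and x=+-55
def blue(im): h=cv2.cvtColor(im,cv2.COLOR_RGB2HSV); return cv2.inRange(h,(100,100,30),(130,255,255))>0
im=rect(c,.01,S0,(-60,150),(-80,80),2); B=blue(im)
for r in [200,210,220,230]: print("x",80-r/2,"y end",-60+np.nonzero(B[r])[0].max()/2)
for k in [40,100,240,300,350]: v=np.nonzero(B[:,k])[0]; print("y",-60+k/2,"x range",80-v.max()/2,80-v.min()/2)
im=rect(c,.034,S0,(-60,80),(-40,60),5); cv2.imwrite("pics/rect1.png",im[:,:,::-1])
E
```

```text
x -20.0 y end 126.5
x -25.0 y end 126.5
x -30.0 y end 126.5
x -35.0 y end 126.5
y -40.0 x range -55.5 51.5
y -10.0 x range -55.5 52.0
y 60.0 x range -55.0 51.5
y 90.0 x range -55.5 51.5
y 115.0 x range -55.0 51.5
```

View pics/rect1.png

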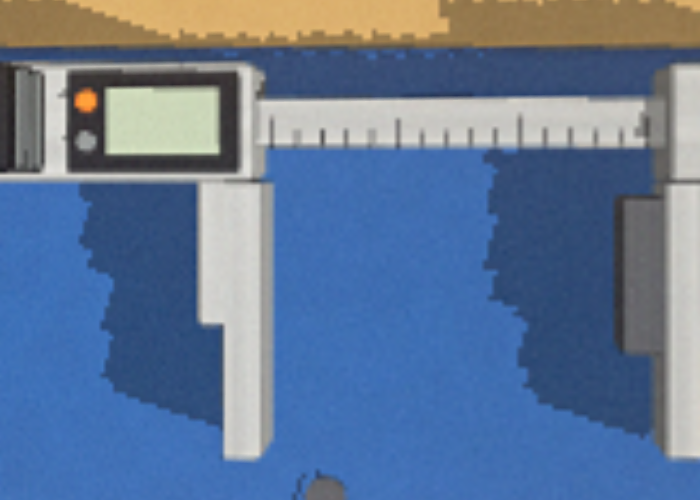

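The rectified view gives the fixed face at y≈73, the anvil's front edge at 65.2 and the moving face at -7.4. So the anvil stands out about 8 mm and the gap is about 80 mm, both within the stated ranges. Next is the pick-up.

Call:
arm_command([
  [-0.8, -0.03, 0, 0, -1],
  [-0.8, -0.03, 0, 0, -1],
  [-0.8, -0.03, 0, 0, -1],
  [-0.8, -0.03, 0, 0, -1],
  [-0.8, -0.03, 0, 0, -1],
  [-0.8, -0.03, 0, 0, -1],
  [-0.8, -0.03, 0, 0, -1],
  [-0.8, -0.03, 0, 0, -1],
  [0, 0, 0.7, 0, -1],
  [0, 0, 0.7, 0, -1],
  [0, 0, 0.7, 0, -1],
  [0, 0, 0, 0, -1],
])

```text
time: 13.77
position: [0.5688, 0.257, 0.1582]
eef_rot: [1.879, -2.505, -0.008]
ft_force: [-0.5, -0.2, -0.8]
finger_gap: 0.999
finger_force: 0.0
```

```bash
python3 st.py .572 .262 .03 -1.856; python3 -c "
from h import *
np.set_printoptions(precision=4,suppress=True)
for n in ['top','side','wrist']:
  c=cams.camera(n);
  if n=='side': save(c,'s2.png')
  for d in landmark_of(n,'brass_bush')[:4]: print(n,d['p'],ray(c,d['point'],0))
"
```

```text
t 13.7667 pos [0.5688 0.257  0.1582] q [ 0.423   0.4731 -0.0047  1.1038  0.0028 -0.8641] F [-0.5193 -0.177  -0.8216]
[[-0.28   -0.9599 -0.011 ]
 [-0.96    0.28   -0.0018]
 [ 0.0049  0.0101 -0.9999]]
yaw -1.8545711930099336 tilt 0.011188588376792302
tool shift units [-0.21   -0.0996  4.2715]
turn units 0.0018192135615467313
side 0.8 [0.759  0.1929 0.    ]
side 0.74 [0.572  0.2643 0.    ]
side 0.69 [0.7703 0.2659 0.    ]
wrist 0.92 [0.6894 0.2196 0.    ]
wrist 0.76 [0.5733 0.26   0.    ]
wrist 0.72 [0.7547 0.1974 0.    ]
wrist 0.6 [0.769  0.2598 0.    ]
```

View pics/s2.png

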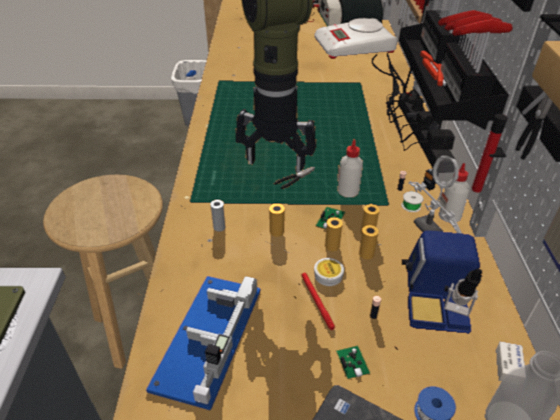

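The side view shows the open gripper centred above the bushing at (277,220). I'll descend and grip.

Call:
arm_command([
  [-0.2, -0.1, 0.6, 0, -1],
  [0, 0, 0.7, 0, -1],
  [0, 0, 0.7, 0, -1],
  [0, 0, 0.7, 0, -1],
  [0, 0, 0.7, 0, -1],
  [0, 0, 0.5, 0, -1],
  [0, 0, 0.3, 0, -1],
  [0, 0, 0, 0, -1],
  [0, 0, 0, 0, 1],
  [0, 0, 0, 0, 1],
  [0, 0, 0, 0, 1],
  [0, 0, 0, 0, 1],
])

```text
time: 15.07
position: [0.5765, 0.2644, 0.038]
eef_rot: [-1.886, 2.512, 0.005]
ft_force: [-0.4, -0.5, 0.2]
finger_gap: 0.453
finger_force: 0.0
```

Call:
arm_command([
  [0, 0, 0, 0, 1],
  [0, 0, 0, 0, 1],
  [0, 0, 0, 0, 1],
  [0, 0, 0, 0, 1],
  [0, 0, 0, 0, 1],
  [0, 0, 0, 0, 1],
  [0, 0, 0, 0, 1],
  [0, 0, 0, 0, 1],
])

```text
time: 15.73
position: [0.5762, 0.2645, 0.0379]
eef_rot: [-1.886, 2.512, 0.005]
ft_force: [-1.7, 0.2, 6.7]
finger_gap: 0.353
finger_force: 58.9
```

```bash
python3 st.py .572 .262 .03 -1.856
```

```text
t 15.7333 pos [0.5762 0.2645 0.0379] q [ 0.4287  0.5746 -0.1644  0.8325  0.0032 -0.8592] F [-1.7304  0.2399  6.6528]
[[-0.2791 -0.9603 -0.0019]
 [-0.9603  0.2791  0.0027]
 [-0.002   0.0026 -1.    ]]
yaw -1.8536399620918664 tilt 0.003268868550386902
tool shift units [0.1187 0.1099 0.2647]
turn units 0.003004893591709828
```

Call:
arm_command([
  [0, 0, -0.4, 0, 1],
  [0, 0, -0.7, 0, 1],
  [0, 0, -0.7, 0, 1],
  [0, 0, -0.7, 0, 1],
  [0, 0, -0.5, 0, 1],
  [0, 0, 0, 0, 1],
  [0, 0, 0, 0, 1],
])

```text
time: 16.32
position: [0.5762, 0.264, 0.1268]
eef_rot: [1.885, -2.512, -0.005]
ft_force: [0.4, -0.1, -3.0]
finger_gap: 0.355
finger_force: 59.5
```

Call:
arm_command([
  [0.4, 0.1, 0, 0, 1],
  [0.8, 0.1, 0, 0, 1],
  [0.8, 0.1, 0, 0, 1],
  [0.8, 0.1, 0, 0, 1],
  [0.8, 0.1, 0, 0, 1],
  [0.8, 0.1, 0, 0, 1],
  [0.8, 0.1, 0, 0, 1],
  [0.8, 0.1, 0, 0, 1],
  [0.8, 0.1, 0, 0, 1],
  [0.8, 0.1, 0, 0, 1],
  [0.5, 0, 0, 0, 1],
  [0, 0, 0, 0, 1],
])

```text
time: 17.32
position: [0.4758, 0.0363, 0.1246]
eef_rot: [1.877, -2.51, -0.008]
ft_force: [-0.7, -0.7, -2.9]
finger_gap: 0.352
finger_force: 59.5
```

Call:
arm_command([
  [0, 0, 0, 0, 1],
  [0, 0, 0, 0, 1],
  [0, 0, 0, 0, 1],
])

```text
time: 17.57
position: [0.4793, 0.0396, 0.1261]
eef_rot: [1.886, -2.51, -0.006]
ft_force: [0.7, -0.3, -2.4]
finger_gap: 0.358
finger_force: 59.5
```

```bash
python3 st.py .4754 .0269 .05 -1.856
python3 - <<'E'
from r import *
for n in ['side','wrist']:
  c=cams.camera(n); save(c,n+'3.png')
  for d in landmark_of(n,'brass_bush')[:4]: print(n,d['p'],d['point'],ray(c,d['point'],.09))
E
```

```text
t 17.5667 pos [0.4793 0.0396 0.1261] q [ 0.0809  0.2613 -0.4284  0.8851  0.0022 -1.2078] F [ 0.6661 -0.3342 -2.4178]
[[-0.2784 -0.9605 -0.0042]
 [-0.9605  0.2784  0.0019]
 [-0.0006  0.0045 -1.    ]]
yaw -1.8528990775573053 tilt 0.004588135197017598
tool shift units [ 0.4439 -0.0033  2.5357]
turn units 0.003948217079195745
side 0.87 [333.2, 247.7] [0.67842995 0.12271873 0.09      ]
side 0.72 [217.2, 283.7] [0.4759278 0.0371018 0.09     ]
side 0.69 [364.7, 234.3] [0.74042796 0.15818228 0.09      ]
side 0.66 [365.6, 251.8] [0.73615974 0.11232308 0.09      ]
wrist 0.91 [286.0, 233.7] [0.47733808 0.03974873 0.09      ]
wrist 0.67 [140.6, 408.4] [0.61145201 0.13663626 0.09      ]
```

View pics/side3.png

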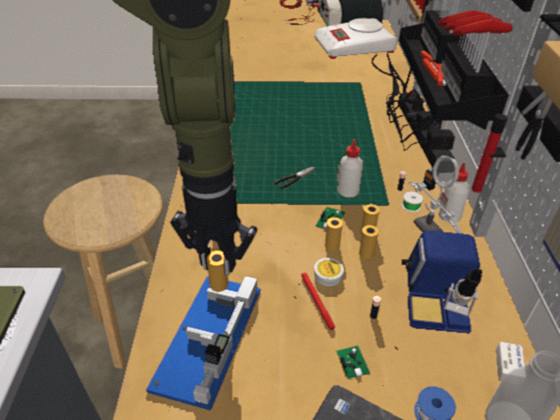

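The picture shows the bushing held upright above the stand at (217,270). I'll shift 13 mm towards -y and lower it.

Call:
arm_command([
  [0.25, 0, 0, 0, 1],
  [0.2, 0, 0, 0, 1],
  [0, 0, 0.5, 0, 1],
  [0, 0, 0.6, 0, 1],
  [0, 0, 0.6, 0, 1],
  [0, 0, 0.4, 0, 1],
  [0, 0, 0.2, 0, 1],
  [0, 0, 0, 0, 1],
  [0, 0, 0, 0, 1],
  [0, 0, 0, 0, 1],
])

```text
time: 18.6
position: [0.476, 0.0259, 0.0585]
eef_rot: [1.885, -2.512, -0.004]
ft_force: [0.6, 0.8, -2.6]
finger_gap: 0.359
finger_force: 59.6
```

```bash
python3 st.py .4754 .0269 .048 -1.856
```

```text
t 18.6 pos [0.476  0.0259 0.0585] q [ 0.0532  0.3271 -0.542   0.7036  0.0017 -1.2344] F [ 0.5504  0.7695 -2.566 ]
[[-0.2794 -0.9602 -0.002 ]
 [-0.9602  0.2794  0.0016]
 [-0.001   0.0023 -1.    ]]
yaw -1.853951060205418 tilt 0.0025358952726062204
tool shift units [-0.0258  0.0285  0.3485]
turn units 0.002608791171243322
```

Call:
arm_command([
  [0, 0, 0.15, 0, 1],
  [0, 0, 0.1, 0, 1],
  [0, 0, 0, 0, 1],
  [0, 0, 0, 0, 1],
])

```text
time: 18.93
position: [0.475, 0.0261, 0.0501]
eef_rot: [1.885, -2.511, -0.006]
ft_force: [0.7, 0.3, -3.5]
finger_gap: 0.356
finger_force: 59.6
```

Call:
arm_command([
  [0, 0, 0.04, 0, 1],
  [0, 0, 0.03, 0, 1],
  [0, 0, 0, 0, 1],
  [0, 0, 0, 0, 1],
])

```text
time: 19.27
position: [0.4752, 0.0261, 0.0481]
eef_rot: [1.885, -2.511, -0.005]
ft_force: [-0.1, 0.1, -2.0]
finger_gap: 0.357
finger_force: 59.7
```

Call:
arm_command([
  [0, 0, 0.04, 0, 1],
  [0, 0, 0, 0, 1],
  [0, 0, 0, 0, 1],
])

```text
time: 19.52
position: [0.4753, 0.0262, 0.0479]
eef_rot: [1.885, -2.512, -0.005]
ft_force: [-3.6, 1.1, 7.3]
finger_gap: 0.356
finger_force: 60.9
```

Call:
arm_command([
  [0, 0, 0.03, 0, 1],
  [0, 0, 0, 0, 1],
  [0, 0, 0, 0, 1],
])

```text
time: 19.77
position: [0.4753, 0.0262, 0.0478]
eef_rot: [1.886, -2.512, -0.005]
ft_force: [-5.1, -0.5, 15.5]
finger_gap: 0.357
finger_force: 61.8
```

It's seated on the deck. I'll open, raise and check.

Call:
arm_command([
  [0, 0, -0.03, 0, 1],
  [0, 0, 0, 0, -1],
  [0, 0, 0, 0, -1],
  [0, 0, 0, 0, -1],
  [0, 0, 0, 0, -1],
  [0, 0, 0, 0, -1],
  [0, 0, 0, 0, -1],
  [0, 0, 0, 0, -1],
  [0, 0, -0.4, 0, -1],
  [0, 0, -0.7, 0, -1],
  [0, 0, -0.8, 0, -1],
  [0, 0, -0.8, 0, -1],
])

```text
time: 20.77
position: [0.4748, 0.0259, 0.1283]
eef_rot: [1.884, -2.51, -0.007]
ft_force: [0.5, 0.2, -0.5]
finger_gap: 1.0
finger_force: 0.0
```

Call:
arm_command([
  [0, 0, -0.7, 0, -1],
  [0, 0, -0.4, 0, -1],
  [0, 0, 0, 0, -1],
  [0, 0, 0, 0, -1],
])

```text
time: 21.1
position: [0.4761, 0.0259, 0.1611]
eef_rot: [1.886, -2.512, -0.004]
ft_force: [-0.3, 0.2, 0.3]
finger_gap: 1.0
finger_force: 0.0
```

```bash
python3 st.py .4754 .0269 .048 -1.856
python3 - <<'E'
from r import *
ims=[]
for n in ['side','wrist']:
  c=cams.camera(n); ims.append(c["frame"])
  for k,z in [('brass_bush',.01),('sliding_jaw',.026),('thumb_top',.069),('calliper_stand',0)]:
    for d in landmark_of(n,k)[:2]: print(n,k,d['p'],d['point'],ray(c,d['point'],z))
im=np.hstack([ims[0][180:420,130:410],ims[1][:, :][0:240,140:420]])
cv2.imwrite("pics/both4.png",cv2.resize(im,None,fx=1.4,fy=1.4,interpolation=2)[:,:,::-1])
E
```

```text
t 21.1 pos [0.4761 0.0259 0.1611] q [ 0.0532  0.223  -0.3799  0.9698  0.0018 -1.2346] F [-0.3491  0.1522  0.2811]
[[-0.2793 -0.9602 -0.002 ]
 [-0.9602  0.2793  0.0017]
 [-0.001   0.0024 -1.    ]]
yaw -1.8538170079155765 tilt 0.0026221752520915087
tool shift units [-0.022   0.0212  3.7717]
turn units 0.002779471847732006
side brass_bush 0.93 [365.6, 253.5] [0.75529921 0.18601947 0.01      ]
side brass_bush 0.86 [362.7, 232.5] [0.75719399 0.24799237 0.01      ]
side sliding_jaw 0.81 [214.7, 356.7] [ 0.47589062 -0.06270618  0.026     ]
side sliding_jaw 0.23 [373.3, 315.0] [0.74537046 0.02012475 0.026     ]
side thumb_top 0.59 [216.6, 345.8] [ 0.48330121 -0.07093121  0.069     ]
side calliper_stand 0.94 [209.8, 337.7] [ 4.59909502e-01 -8.15729400e-03  1.11022302e-16]
wrist brass_bush 0.64 [282.6, 190.8] [0.47348142 0.02512229 0.01      ]
wrist brass_bush 0.6 [91.6, 394.6] [0.74651179 0.19083177 0.01      ]
wrist sliding_jaw 0.8 [248.4, 97.7] [ 0.47759925 -0.06132714  0.026     ]
wrist thumb_top 0.91 [238.5, 74.9] [ 0.47629445 -0.0736848   0.069     ]
wrist calliper_stand 0.68 [290.7, 152.5] [ 0.45645324 -0.00589776  0.        ]
```

View pics/both4.png

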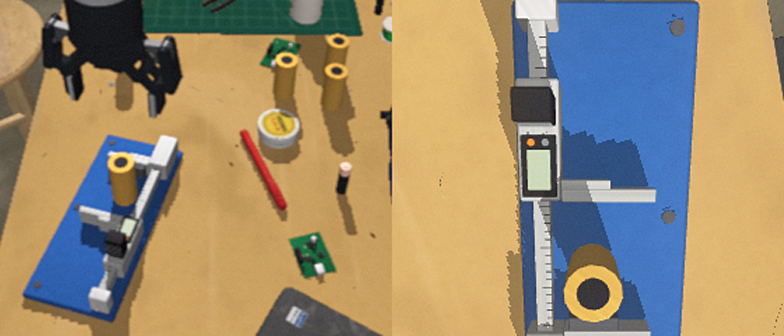

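The bushing stands upright between the jaws near the beam (wrist crop (593,290)), and the thumb block is at (533,105). I'll shut the fingers and drop in behind the block.

Call:
arm_command([
  [0.5, -0.12, 0, 0, 1],
  [0.7, -0.16, 0, 0, 1],
  [0.7, -0.16, 0, 0, 1],
  [0.7, -0.16, 0, 0, 1],
  [0.7, -0.16, 0, 0, 1],
  [0.7, -0.16, 0, 0, 1],
  [0.5, -0.06, 0, 0, 1],
  [0, 0, 0, 0, 1],
  [0, 0, 0, 0, 1],
  [0, 0, 0, 0, 1],
  [0, 0, 0, 0, 1],
])

```text
time: 22.52
position: [0.4661, -0.1112, 0.1606]
eef_rot: [1.886, -2.51, -0.006]
ft_force: [-0.3, 0.5, 0.1]
finger_gap: 0.001
finger_force: 0.0
```

```bash
python3 st.py .4667 -.1113 .050 -1.856
python3 - <<'E'
from r import *
c=cams.camera('wrist'); save(c,"w5.png")
for k,z in [('sliding_jaw',.026),('thumb_top',.069)]:
    for d in landmark_of('wrist',k)[:1]: print(k,d['p'],d['point'],ray(c,d['point'],z))
o=telemetry.get_obs(); print(proj(c,o["position"]),o["finger_gap"])
E
```

```text
t 22.5167 pos [ 0.4661 -0.1112  0.1606] q [-0.2349  0.2289 -0.3734  0.9725  0.0011 -1.5237] F [-0.3227  0.4663  0.0506]
[[-0.2783 -0.9605 -0.0037]
 [-0.9605  0.2783  0.002 ]
 [-0.0009  0.0041 -1.    ]]
yaw -1.8527750367111993 tilt 0.004201042456383446
tool shift units [ 0.0023 -0.0347  3.6873]
turn units 0.004106150789620397
sliding_jaw 0.62 [281.3, 248.9] [ 0.48119091 -0.06196014  0.026     ]
thumb_top 0.67 [282.6, 252.5] [ 0.47591027 -0.07645403  0.069     ]
[282.68659219 261.0259195 ] -0.0028908197083945303
```

View pics/w5.png

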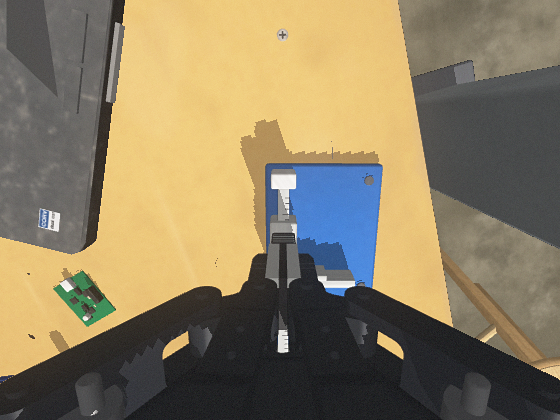

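The wrist view shows the shut fingers in line with the beam (column 284), with the thumb block just ahead at row 237. I'll descend.

Call:
arm_command([
  [0, -0.03, 0.5, 0, 1],
  [0, 0, 0.7, 0, 1],
  [0, 0, 0.7, 0, 1],
  [0, 0, 0.7, 0, 1],
  [0, 0, 0.6, 0, 1],
  [0, 0, 0.35, 0, 1],
  [0, 0, 0.1, 0, 1],
  [0, 0, 0, 0, 1],
  [0, 0, 0, 0, 1],
  [0, 0, 0, 0, 1],
])

```text
time: 23.5
position: [0.4675, -0.1121, 0.052]
eef_rot: [1.886, -2.512, -0.003]
ft_force: [0.1, -0.4, -0.0]
finger_gap: -0.0
finger_force: 0.0
```

```bash
cat > p.py <<'E'
from st import *
state()
o=telemetry.get_obs(); d=o["position"][:2]-np.array([.4575,-.0075]); C,Sn=np.cos(-.285),np.sin(-.285)
print("stand xy mm",1e3*np.array([C*d[0]+Sn*d[1],-Sn*d[0]+C*d[1]]),"F stand",[C*o["ft_force"][0]+Sn*o["ft_force"][1],-Sn*o["ft_force"][0]+C*o["ft_force"][1]])
E
python3 p.py
```

```text
t 23.5 pos [ 0.4675 -0.1121  0.052 ] q [-0.2358  0.341  -0.5411  0.6908  0.0007 -1.5239] F [ 0.1207 -0.3508 -0.0106]
[[-0.2789 -0.9603 -0.0018]
 [-0.9603  0.2789  0.0012]
 [-0.0006  0.0021 -1.    ]]
yaw -1.8534503603839492 tilt 0.0021794439998141448
stand xy mm [ 39.0065 -97.5421] F stand [np.float64(0.2144204926643883), np.float64(-0.30271566091409785)]
```

Call:
arm_command([
  [-0.08, 0, 0, 0, 1],
  [-0.08, 0, 0, 0, 1],
  [-0.08, 0, 0, 0, 1],
  [-0.08, 0, 0, 0, 1],
  [-0.08, 0, 0, 0, 1],
  [-0.08, 0, 0, 0, 1],
  [-0.08, 0, 0, 0, 1],
  [-0.08, 0, 0, 0, 1],
  [-0.08, 0, 0, 0, 1],
  [-0.08, 0, 0, 0, 1],
  [0, 0, 0, 0, 1],
])

```text
time: 24.42
position: [0.4733, -0.0889, 0.0511]
eef_rot: [1.885, -2.511, -0.005]
ft_force: [-1.2, -1.4, -0.2]
finger_gap: 0.002
finger_force: 0.6
```

```bash
python3 p.py
python3 - <<'E'
from r import *
for n in ['wrist','side']:
  c=cams.camera(n)
  for k,z in [('sliding_jaw',.026),('thumb_top',.069)]:
    for d in landmark_of(n,k)[:1]: print(n,k,d['p'],d['point'],ray(c,d['point'],z))
E
```

```text
t 24.4167 pos [ 0.4733 -0.0889  0.0511] q [-0.186   0.3444 -0.5385  0.6917  0.0006 -1.474 ] F [-1.1627 -1.4338 -0.1959]
[[-0.279  -0.9603 -0.0037]
 [-0.9603  0.279   0.0013]
 [-0.0002  0.0039 -1.    ]]
yaw -1.8535316259614034 tilt 0.003921013789736648
stand xy mm [ 38.0259 -73.634 ] F stand [np.float64(-0.7126412898187615), np.float64(-1.7029068304694608)]
side sliding_jaw 0.56 [219.6, 350.9] [ 0.48284344 -0.05185038  0.026     ]
side thumb_top 0.54 [212.8, 347.4] [ 0.47771185 -0.07380072  0.069     ]
```

Call:
arm_command([
  [-0.055, 0, 0, 0, 1],
  [-0.055, 0, 0, 0, 1],
  [-0.055, 0, 0, 0, 1],
  [-0.055, 0, 0, 0, 1],
  [-0.055, 0, 0, 0, 1],
  [-0.055, 0, 0, 0, 1],
  [-0.055, 0, 0, 0, 1],
  [-0.055, 0, 0, 0, 1],
  [-0.055, 0, 0, 0, 1],
  [-0.055, 0, 0, 0, 1],
  [-0.055, 0, 0, 0, 1],
  [0, 0, 0, 0, 1],
])

```text
time: 25.72
position: [0.4784, -0.0711, 0.0512]
eef_rot: [1.886, -2.511, -0.006]
ft_force: [-0.0, -0.7, 0.4]
finger_gap: 0.001
finger_force: 0.6
```

```bash
python3 p.py
python3 - <<'E'
from r import *
c=cams.camera('side')
cv2.imwrite("pics/s6.png",cv2.resize(c["frame"][260:410,140:290],None,fx=4,fy=4,interpolation=2)[:,:,::-1])
E
```

```text
t 25.7167 pos [ 0.4784 -0.0711  0.0512] q [-0.1486  0.3474 -0.5336  0.6936  0.0015 -1.4368] F [-0.0252 -0.6705  0.4051]
[[-0.2788 -0.9603 -0.0035]
 [-0.9603  0.2788  0.0021]
 [-0.001   0.0039 -1.    ]]
yaw -1.853385225815392 tilt 0.004071205149994278
stand xy mm [ 37.9827 -55.1808] F stand [np.float64(0.16430447784196542), np.float64(-0.6505710840256967)]
```

View pics/s6.png

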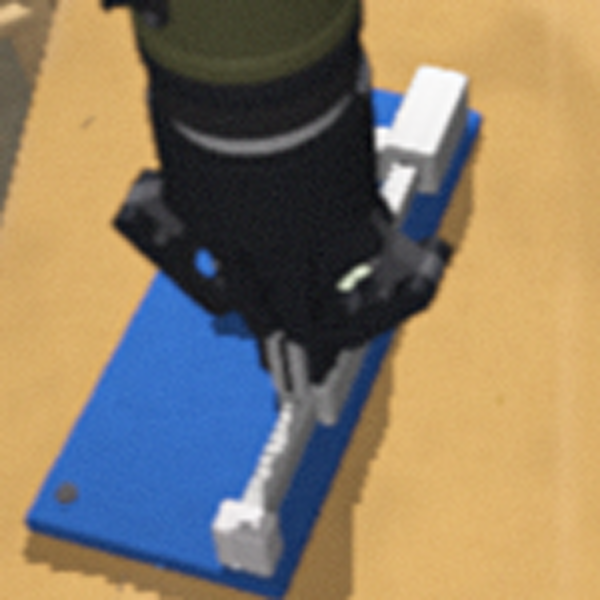

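The side crop shows the fingers behind the thumb block, in line with the beam. I'll continue in finer steps.

Call:
arm_command([
  [-0.03, 0, 0, 0, 1],
  [-0.03, 0, 0, 0, 1],
  [-0.03, 0, 0, 0, 1],
  [-0.03, 0, 0, 0, 1],
  [-0.03, 0, 0, 0, 1],
  [-0.03, 0, 0, 0, 1],
  [-0.03, 0, 0, 0, 1],
  [-0.03, 0, 0, 0, 1],
  [-0.03, 0, 0, 0, 1],
  [-0.03, 0, 0, 0, 1],
  [-0.03, 0, 0, 0, 1],
])

```text
time: 26.68
position: [0.4812, -0.0622, 0.0512]
eef_rot: [1.884, -2.511, -0.005]
ft_force: [-0.4, -3.7, 0.2]
finger_gap: -0.001
finger_force: 1.9
```

```bash
python3 p.py
```

```text
t 26.6833 pos [ 0.4812 -0.0622  0.0512] q [-0.129   0.3494 -0.5302  0.6949  0.0007 -1.4166] F [-0.4479 -3.6625  0.1906]
[[-0.2794 -0.9602 -0.0035]
 [-0.9602  0.2794  0.0012]
 [-0.0002  0.0037 -1.    ]]
yaw -1.8539519457475158 tilt 0.0037358984955416607
stand xy mm [ 38.0821 -45.8098] F stand [np.float64(0.5998669932313969), np.float64(-3.6407032939972432)]
```

Call:
arm_command([
  [-0.015, 0, 0, 0, 1],
  [-0.015, 0, 0, 0, 1],
  [-0.015, 0, 0, 0, 1],
  [-0.015, 0, 0, 0, 1],
  [-0.015, 0, 0, 0, 1],
  [-0.015, 0, 0, 0, 1],
  [-0.015, 0, 0, 0, 1],
])

```text
time: 27.27
position: [0.482, -0.059, 0.0512]
eef_rot: [1.885, -2.511, -0.005]
ft_force: [-0.2, -4.1, 0.2]
finger_gap: -0.004
finger_force: 1.9
```

```bash
python3 p.py
python3 - <<'E'
from r import *
for n in ['top','wrist']:
  c=cams.camera(n)
  for k,z in [('sliding_jaw',.026),('brass_bush',.01)]:
    for d in landmark_of(n,k)[:2]: print(n,k,d['p'],d['point'],ray(c,d['point'],z))
E
```

```text
t 27.2667 pos [ 0.482  -0.059   0.0512] q [-0.1225  0.3501 -0.529   0.6953  0.0011 -1.4103] F [-0.1678 -4.1328  0.1641]
[[-0.2792 -0.9602 -0.0035]
 [-0.9602  0.2792  0.0015]
 [-0.0005  0.0038 -1.    ]]
yaw -1.853808058202679 tilt 0.0038119804318340732
stand xy mm [ 38.0451 -42.544 ] F stand [np.float64(1.000928640878196), np.float64(-4.0132398829600735)]
top sliding_jaw 0.59 [373.4, 248.3] [ 0.48873779 -0.03141142  0.026     ]
top brass_bush 0.81 [247.1, 138.9] [0.76268827 0.26787067 0.01      ]
top brass_bush 0.62 [274.4, 144.8] [0.74748512 0.20021913 0.01      ]
```

Call:
arm_command([
  [-0.012, 0, 0, 0, 1],
  [-0.012, 0, 0, 0, 1],
  [-0.012, 0, 0, 0, 1],
  [-0.012, 0, 0, 0, 1],
  [-0.012, 0, 0, 0, 1],
])

```text
time: 27.98
position: [0.4825, -0.0573, 0.0512]
eef_rot: [1.885, -2.511, -0.005]
ft_force: [-0.7, -4.2, 0.4]
finger_gap: 0.001
finger_force: 1.9
```

Call:
arm_command([
  [-0.012, 0, 0, 0, 1],
  [-0.012, 0, 0, 0, 1],
  [-0.012, 0, 0, 0, 1],
  [-0.012, 0, 0, 0, 1],
])

```text
time: 28.32
position: [0.4829, -0.0559, 0.0512]
eef_rot: [1.885, -2.511, -0.005]
ft_force: [-0.6, -3.3, 1.0]
finger_gap: 0.0
finger_force: 1.9
```

Call:
arm_command([
  [-0.012, 0, 0, 0, 1],
  [-0.012, 0, 0, 0, 1],
  [-0.012, 0, 0, 0, 1],
  [-0.012, 0, 0, 0, 1],
])

```text
time: 28.65
position: [0.4834, -0.0545, 0.0512]
eef_rot: [1.885, -2.511, -0.005]
ft_force: [0.6, -4.2, 0.8]
finger_gap: -0.001
finger_force: 1.9
```

Call:
arm_command([
  [-0.012, 0, 0, 0, 1],
  [-0.012, 0, 0, 0, 1],
  [-0.012, 0, 0, 0, 1],
  [-0.012, 0, 0, 0, 1],
])

```text
time: 28.98
position: [0.4836, -0.0538, 0.0512]
eef_rot: [1.884, -2.51, -0.003]
ft_force: [-0.8, -6.6, 0.6]
finger_gap: -0.003
finger_force: 3.2
```

Call:
arm_command([
  [-0.012, 0, 0, 0, 1],
  [0, 0, 0, 0, 1],
])

```text
time: 29.15
position: [0.4837, -0.0538, 0.0513]
eef_rot: [1.883, -2.51, -0.003]
ft_force: [0.4, -7.2, 1.1]
finger_gap: 0.0
finger_force: 3.4
```

```bash
python3 p.py
```

```text
t 29.15 pos [ 0.4837 -0.0538  0.0513] q [-0.1099  0.3515 -0.5265  0.6966 -0.0012 -1.3973] F [ 0.4149 -7.1628  1.085 ]
[[-0.2796 -0.9601 -0.0038]
 [-0.9601  0.2796 -0.0008]
 [ 0.0018  0.0035 -1.    ]]
yaw -1.8542030911171847 tilt 0.003920806971109606
stand xy mm [ 38.1323 -37.0391] F stand [np.float64(2.41209498314798), np.float64(-6.757244660427472)]
```

Call:
arm_command([
  [-0.013, 0, 0, 0, 1],
  [0, 0, 0, 0, 1],
  [0, 0, 0, 0, 1],
  [0, 0, 0, 0, 1],
])

```text
time: 29.48
position: [0.4837, -0.0537, 0.0513]
eef_rot: [1.883, -2.51, -0.002]
ft_force: [-1.3, -7.6, 2.0]
finger_gap: 0.002
finger_force: 3.8
```

```bash
python3 p.py
```

```text
t 29.4833 pos [ 0.4837 -0.0537  0.0513] q [-0.1094  0.3515 -0.5263  0.6967 -0.0018 -1.3965] F [-1.2551 -7.6446  1.955 ]
[[-0.2799 -0.96   -0.0039]
 [-0.96    0.2799 -0.0013]
 [ 0.0024  0.0034 -1.    ]]
yaw -1.8544524176430168 tilt 0.004110143285900615
stand xy mm [ 38.1785 -36.9508] F stand [np.float64(0.9448665271943641), np.float64(-7.689071440770675)]
```

Call:
arm_command([
  [-0.004, 0, 0, 0, 1],
  [0, 0, 0, 0, 1],
  [0, 0, 0, 0, 1],
  [0, 0, 0, 0, 1],
  [0, 0, 0, 0, 1],
  [0, 0, 0, 0, 1],
  [0, 0, 0, 0, 1],
  [0, 0, 0, 0, 1],
  [0, 0, 0, 0, 1],
  [0, 0, 0, 0, 1],
  [0, 0, 0, 0, 1],
  [0, 0, 0, 0, 1],
])

```text
time: 30.48
position: [0.4838, -0.0537, 0.0513]
eef_rot: [1.883, -2.51, -0.002]
ft_force: [-0.8, -8.2, 1.1]
finger_gap: 0.007
finger_force: 3.9
```

```bash
python3 p.py
```

```text
t 30.4833 pos [ 0.4838 -0.0537  0.0513] q [-0.1092  0.3516 -0.5263  0.6967 -0.002  -1.3963] F [-0.7869 -8.156   1.1156]
[[-0.2799 -0.96   -0.004 ]
 [-0.96    0.2799 -0.0015]
 [ 0.0026  0.0034 -1.    ]]
yaw -1.8545246092209773 tilt 0.004258930768390235
stand xy mm [ 38.1862 -36.9464] F stand [np.float64(1.5379516808333873), np.float64(-8.048298359735854)]
```

The push has held at about 8 N, which is roughly 5 N on the bushing. I'll back straight off, raise and check.

Call:
arm_command([
  [0.02, 0, 0, 0, 1],
  [0.03, 0, 0, 0, 1],
  [0.05, 0, 0, 0, 1],
  [0.1, 0, 0, 0, 1],
  [0.2, 0, 0, 0, 1],
  [0.3, 0, 0, 0, 1],
  [0.2, 0, 0, 0, 1],
  [0, 0, -0.5, 0, 1],
  [0, 0, -0.8, 0, 1],
  [0, 0, -0.8, 0, 1],
  [0, 0, -0.8, 0, 1],
  [0, 0, -0.8, 0, 1],
])

```text
time: 31.48
position: [0.4762, -0.0788, 0.1632]
eef_rot: [1.884, -2.511, -0.007]
ft_force: [1.0, -0.3, -0.0]
finger_gap: 0.004
finger_force: 0.0
```

Call:
arm_command([
  [0.5, 0, -0.5, 0, 1],
  [0.7, 0, 0, 0, 1],
  [0.7, 0, 0, 0, 1],
  [0.7, 0, 0, 0, 1],
  [0.5, 0, 0, 0, 1],
  [0, 0, 0, 0, 1],
  [0, 0, 0, 0, 1],
])

```text
time: 32.07
position: [0.4504, -0.1684, 0.1771]
eef_rot: [1.882, -2.513, -0.006]
ft_force: [-0.1, 0.2, 0.4]
finger_gap: -0.002
finger_force: 0.0
```

```bash
python3 p.py
python3 - <<'E'
from r import *
a=[]
c=cams.camera('side'); a.append(cv2.resize(c["frame"][250:420,130:300],(400,400)))
c=cams.camera('top'); a.append(cv2.resize(rect(c,.034,(.4575,-.0075,-.285),(-60,90),(-75,75),3)[:,:],(400,400)))
for k,z in [('brass_bush',.01),('sliding_jaw',.026)]:
    for d in landmark_of('top',k)[:3]: print(k,d['p'],ray(c,d['point'],z))
cv2.imwrite("pics/end.png",np.hstack(a)[:,:,::-1])
E
```

```text
t 32.0667 pos [ 0.4504 -0.1684  0.1771] q [-0.3584  0.2195 -0.34    1.0156  0.001  -1.644 ] F [-0.0688  0.1583  0.3929]
[[-0.2814 -0.9596 -0.0036]
 [-0.9596  0.2814  0.0024]
 [-0.0013  0.0042 -1.    ]]
yaw -1.8560564250427143 tilt 0.0043739772816435004
stand xy mm [  38.3734 -156.3854] F stand [np.float64(-0.11051585970323267), np.float64(0.1325624594680744)]
brass_bush 0.77 [0.48180638 0.03414301 0.01      ]
brass_bush 0.62 [0.75315594 0.20489553 0.01      ]
brass_bush 0.53 [0.68398678 0.21562948 0.01      ]
sliding_jaw 0.9 [ 0.48831787 -0.02213738  0.026     ]
```

View pics/end.png

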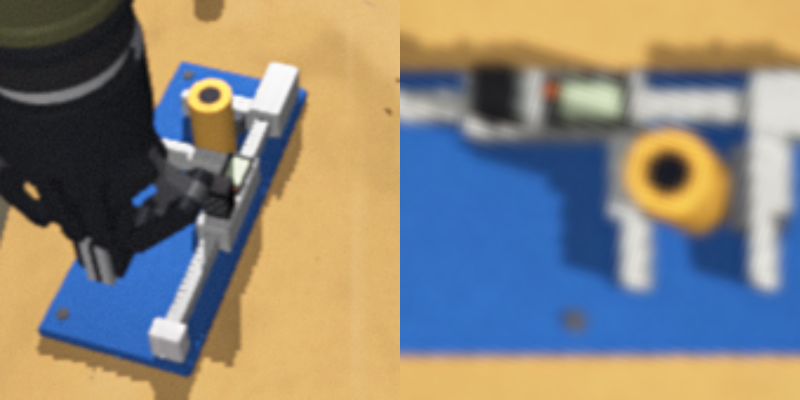

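The bushing stands upright, nipped between the moving jaw (crop column 635) and the anvil (740), with the jaw square and the arm clear. I'll hand in.

```bash
python3 -c "
from rig import ticket
print(ticket.hand_in())"
```

```text
the job is handed in; nothing more can be done
None
```

The job is handed in, verdict not shown: the brass bushing stands upright between the jaws, nipped at about 5 N (judged from an 8 N push on the thumb block) for over a second and then let go, and in the last picture the jaws are still closed on it and square.

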